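# Try out the lid stay of a finished test box

### The job

The test box has just had its folding lid stay fitted; try it out. Raise the lid by its front grip until the stay draws straight and locks, and let go so that the lid stands open by itself with nothing touching the box for about a second. Then release the stay by drawing its knee pin up and forward past the lock point, which lifts the lid slightly, fold the knee and let the lid down under control until it is fully shut: do not force the stay against its stops, do not let the lid drop, and leave the other things on the bench alone.

Things in the scene. Friction and masses are not known exactly. Their poses are not given: they have to be found in the camera images.
- test_box: grey test box, 180 deep (its x) x 240 wide (its y) x 90 mm high, fixed; origin at the centre of its underside, its front faces its -x, towards the robot. Aluminium lid on top, hinged at the far rim; folding stay of two flat steel links on its right (-y) side, in the plane y = -134 mm
- lid_hinge (a point): middle of the lid's hinge line, at (90, 0, 90) mm in the box frame, fixed to the box; the line runs along the box's y
- lid_grip (a point): middle of the rubber sleeve on the lid's front bar: tube 16 mm in diameter, 90 mm long along the box's y, spins freely on the bar; its axis is 55 mm in front of the box when the lid is shut, room on all sides of it; 235 mm from the hinge line. It swings up and back with the lid, and is then its topmost part
- slot_mid (a point): middle of the upright slot on the box's side, at (-55, -134, 55) mm in the box frame, in which the stay's foot pin is clamped, anywhere up to 9 mm above or below this point, different from box to box. The stay's lower link swings about the foot pin
- stay_lid_pin (a point): pin joining stay and lid, on the lid's right edge, 120 mm from the hinge line, level with it when the lid is shut. Locked, the knee lies 17 mm behind and below the foot-to-lid-pin line; drawing it 17 mm up and forward (1 to 4 N) lifts the lid slightly over the dead point; then the lid's weight folds the knee on, and the lid sinks as fast as the knee is let go round
- knee_grip (a point): middle of the rubber sleeve on the stay's knee pin: tube 16 mm in diameter, 50 mm long along the box's y, spins freely, centred 60 mm outside the links' plane, open from above. Foot to knee (lower link) 70 mm, knee to lid pin (upper) 100 mm. Locked: lower link rises back from the foot at 43 deg; lid shut: it lies about level to the front. To close, the knee goes up, over and down round the foot
- lid (a joint): lid angle in rad, 0 shut, grows as it is raised; about 0.5 kg, falls by its own weight. The stay draws straight (a firm springy stop) somewhere from 1.04 to 1.19 rad, different from box to box; the knee then sags past its lock point by its own weight and a light spring, and let back, the lid rests locked 0.04 rad lower than the stop
- stay_foot (a joint): give of the stay's sprung foot along the line of the straight stay in m, 0 at rest, spring 12 N per mm; + when the stay is pulled (lid forced up against the straight stay, 5 N at the lid grip per mm of give), - when it is pressed. Beyond 1.8 mm either way the stay is strained
- adapter_a: black power adapter, 90 x 48 x 30 mm, loose, beside the test box on the stay's side; origin at the centre of its underside
- adapter_b: black power adapter, 90 x 48 x 30 mm, loose, on the other side of the test box; origin at the centre of its underside
- adapter_c: black power adapter, 90 x 48 x 30 mm, loose, in front of the test box towards the stay's side; origin at the centre of its underside
- psu_brick: cream power brick, 60 x 45 x 40 mm, loose; origin at the centre of its underside
- driver: screwdriver lying on the bench; origin at its handle's middle, underside
- tape: roll of white tape, 90 mm across, 24 mm high; origin at the centre of its underside
- screw_tin: small steel screw bowl, 70 mm across, 45 mm high; origin at the centre of its underside

How it is judged:
On the way, in this order (a step that is already met when the one before it is completed fails the run):
1. the lid stands open on the locked stay by itself, at rest, with nothing touching the box (value of joint lid above 0.92 rad and velocity of joint lid between -0.05 and 0.05 rad/s and contact force between anything else and test_box below 0.2 N), for 0.5 s.
2. the stay's knee has been lifted past the lock point and folds, the lid coming down (value of joint lid between 0.4 and 0.85 rad), for 0.1 s.
At the end, for the whole second after the job is handed in: The lid is fully shut (within 0.025 rad), at rest and nothing touching the box (value of joint lid below 0.025 rad and velocity of joint lid between -0.05 and 0.05 rad/s and contact force between anything else and test_box below 0.2 N).
It fails at once if the stay is strained: its sprung foot driven more than 1.8 mm (about 22 N) either way (value of joint stay_foot above 0.0018 m or value of joint stay_foot below -0.0018 m).
It fails at once if the lid is dropped: it falls faster than 2 rad/s (velocity of joint lid below -2 rad/s).
It fails at once if another thing on the bench is moved by more than 15 mm (distance of any of adapter_a, adapter_b, adapter_c, psu_brick, driver, tape, screw_tin from where it was at the start of the episode above 0.015 m).
It also fails if it takes over 72 s, if anything falls off the work surface, if the arm or the gripper's body presses on something with over 40 N, if the wrist force passes 120 N, or if a joint passes its speed limit or range.

### The arm

A 6-joint arm with a two-finger parallel gripper is mounted at the origin on the work surface. World frame = base frame: x ahead of the robot, y to its left, z up, the work surface at z = 0. Lengths are in m, angles in rad, forces in N, time in s.
With the tool pointing down it reaches from about 0.425 to 0.925 m from the base axis. Payload 12.5 kg.
Tool frame: the origin (TCP) lies between the finger pads; the fingertips stand 11 mm ahead of it and the grasp point (between the pads) lies 8 mm behind it; z points along the fingers, y is the line along which they close (so a half turn about z gives the same grasp; the last joint's range is limited). The gripper opens to 85 mm and grips with 20 to 120 N. Pads are 22 mm wide; open, the fingers measure 114 mm over their backs; the gripper's body (76 mm by 85 mm) begins 54 mm behind the grasp point. The pads swing forward as they close: fully open they stand 13 mm farther back than shut.
Start: joints at [1.21, 0.491, 1.559, -0, 1.092, -0.106], TCP at [0.158, 0.605, 0.242] pointing down, gripper open.
Joint ranges: [-3.1, 3.1], [-0.84, 2.19], [0.05, 2.79], [-1.13, 4.28], [0.06, 2.93], [-2.69, 2.69]. Speed limits (rad/s): [2.22, 2.22, 2.79, 3.14, 3.14, 3.14].

### API

Orientations are given as a unit quaternion [x, y, z, w].
In Python, from bench import get_obs, snapshot, camera_model, sign_off, silhouettes, place_of gives the robot as it stands.
- The arm moves only by the shell command python3 -m crank 'ROWS' [FORCE]. ROWS is JSON, one flat list of numbers, 5 for each row, row after row: the opening, from -1 (shut) to 1 (fully open), so that 0 is half open, then the shift along the tool's x, y, z scaled (see below), then the turn about the tool's z scaled (see below). In form: [fingers, x, y, z, yaw, fingers, x, y, z, yaw, ...]. A call has 1 to 5 rows; each row is the pose to reach, as a shift and turn from the pose commanded when the call began, along the tool's axes at that moment, turning the shorter way round; what a row does not reach only later rows make up. The controller multiplies each number of a shift by 60 cm and each number of a turn by pi rad. A row lasts 1/12 s, in which the tool goes at most 41.7 mm and 7.16 degrees, less where a joint would pass 70% of its speed; a pose out of reach is approached as far as the arm can. A call with a number of a shift or a turn outside -1 to 1 is refused whole. A call with a gripper value outside its range is refused whole. The fingers move at their own pace and stop on an object; FORCE is the grip in N (left out, the last holds). Time passes only in rows, so rows that repeat a pose let the fingers close. It gives the time, the measured TCP pose, the force, the opening and the grip force at its end, in the units of the state.
- get_obs(): the state, without advancing time (a new reading comes with each control period).
- snapshot(name): name is "scene" or "top" or "wrist"; returns the picture (420x560x3 uint8, red, green, blue); there is no depth.
- camera_model(name): a dict with "fov_y" (degrees; the focal length in pixels is half the picture's height over the tangent of half this angle, whatever the lens; pixels are square), "cx", "cy" (the principal point, pixels), "dist" ([k1, k2, p1, p2, k3] as OpenCV has them; the pictures are not rectified), "origin" and "rotation" of the camera in the world; the wrist camera has in their place "tool_from_camera" (4x4, takes a point from camera to tool coordinates, whose origin is the TCP and whose axes are the flange's). Camera axes: x right, y up, looking along -z (the intrinsics and any distortion apply to the point x, -y, -z); pixel columns grow to the right and rows downward; lengths in m; the calibration is good to about 2 mm. A picture is of the moment at which its call begins: read the wrist's pose just before it. camera_model takes no time and is no camera call.
- sign_off(): hands the job in; it is judged then, once.
Trained networks look in the newest picture that a camera, given by its name, has taken for a name from the list of things; names that differ only in an ending like _2 or _b are one class to them, and where a whole thing is asked for, a point or a joint stands for the part that bears it (a point fixed in the world has none). Each returns a list of dicts, best first, with "p" (0 to 1); they miss things now and then, are a little off and sometimes report something else, mostly with a low value. They report only what shows in the picture. A call takes as long as a camera call.
- silhouettes(camera, thing): "region" (420x560 bool, what is visible of it).
- place_of(camera, thing): "centre" ([x, y, z] in m, in the coordinates of the camera as it stood for that picture, good to about 4 mm: a listed point, or the origin of a listed thing).
The state is a dict: "clock": time; "joints": joint angles; "dq": joint speeds; "tau": joint torques, N m; "eef_pos": TCP position; "tool_rot": TCP orientation; "ft_force": force on the tool from outside, world axes, zero at the start; "torque": the same for the moment, N m; "grip_width": opening from 0.0 (shut) to 1.0 (fully open); "finger_force": force on a finger pad.
Only numpy, scipy, OpenCV 4.12 (cv2) and the standard library are available. Lean on these libraries where they do the work, as an engineer would, in place of code of your own. Each camera call takes 0.05 s, during which the arm holds its last target. There are 200 camera calls.

## Working session

There is one attempt and no reset: what is moved stays moved. The work goes in short steps, Python scripts to look and compute and a shell command to move; the robot and the scene stay as the last step left them, time stands still between calls to the robot, and variables do not carry over. Pictures are saved under pics/ and viewed, at most 10 in all, crops included, and the job is handed in when it is done.

```bash
ls; mkdir -p pics
cat > h.py <<'E'
import numpy as np, cv2, json
from bench import *
from scipy.spatial.transform import Rotation as R
def cam(name):
    o=get_obs(); c=camera_model(name)
    if name=="wrist":
        T=np.eye(4);T[:3,:3]=R.from_quat(o["tool_rot"]).as_matrix();T[:3,3]=o["eef_pos"]
        M=T@np.array(c["tool_from_camera"])
    else:
        M=np.eye(4);r=np.array(c["rotation"]);M[:3,:3]=r if r.shape==(3,3) else R.from_quat(r).as_matrix();M[:3,3]=c["origin"]
    return M
def look(name,things,save=None):
    M=cam(name);im=snapshot(name)
    if save: cv2.imwrite("pics/"+save,im[:,:,::-1])
    out={}
    for t in things:
        out[t]=[(np.round((M@np.append(d["centre"],1))[:3],4).tolist(),round(d["p"],2)) for d in place_of(name,t)[:4]]
    return out
E
python3 - <<'E'
from h import *
o=get_obs();print({k:np.round(v,3).tolist() for k,v in o.items()})
for n in ["scene","top"]:
    r=look(n,["test_box","lid_hinge","lid_grip","slot_mid","stay_lid_pin","knee_grip","adapter_a","psu_brick","driver","tape","screw_tin"],n+"0.png")
    print(n);[print(k,v) for k,v in r.items()]
print(camera_model("wrist"))
E
```

```text
pics
{'clock': 0.0, 'joints': [1.21, 0.492, 1.559, -0.0, 1.092, -0.106], 'dq': [0.0, -0.001, -0.001, 0.001, -0.001, 0.001], 'tau': [0.002, -61.847, -26.159, -0.0, 0.004, 0.0], 'eef_pos': [0.157, 0.605, 0.242], 'tool_rot': [0.127, 0.992, -0.001, -0.0], 'ft_force': [0.154, 0.803, -0.628], 'torque': [0.022, -0.036, -0.019], 'finger_force': 0.0, 'grip_width': 0.998}
scene
test_box [([0.5544, 0.2972, -0.0011], 0.63), ([0.591, 0.0954, 0.0026], 0.59)]
lid_hinge [([0.6845, 0.1034, 0.0859], 0.94)]
lid_grip [([0.4468, 0.0807, 0.0921], 0.47)]
slot_mid [([0.5875, 0.0979, 0.001], 0.29)]
stay_lid_pin []
knee_grip [([0.4817, -0.1127, 0.0543], 0.66), ([0.3172, 0.331, -0.0006], 0.33)]
adapter_a [([0.4164, -0.0745, -0.0], 0.84), ([0.6599, -0.2124, -0.0008], 0.76), ([0.5565, 0.296, -0.0046], 0.76)]
psu_brick [([0.4449, 0.4462, -0.0005], 0.74), ([0.5506, -0.0459, 0.0541], 0.57), ([0.6586, -0.2132, -0.0019], 0.54)]
driver [([0.3159, 0.3303, 0.0007], 0.78)]
tape [([0.5042, -0.4814, 0.0018], 0.88)]
screw_tin [([0.6004, 0.4635, 0.001], 0.61), ([0.318, 0.331, 0.0001], 0.21)]
top
test_box [([0.5895, 0.0926, 0
[... 557 characters left out ...]
03, 0.0911], 0.26)]
tape [([0.5107, -0.4795, -0.0002], 0.55)]
screw_tin [([0.6049, 0.4598, 0.0011], 0.75), ([0.6608, -0.2124, 0.0012], 0.74), ([0.5595, 0.2968, 0.0053], 0.72)]
{'fov_y': 65.62164439650579, 'cx': 272.41534020603274, 'cy': 207.25368039581002, 'dist': array([-0.03397328,  0.        ,  0.        ,  0.        ,  0.        ]), 'tool_from_camera': array([[ 4.58312211e-04,  9.63424953e-01,  2.67977890e-01,
         6.84516741e-02],
       [ 9.99999664e-01, -6.23621038e-04,  5.31760334e-04,
        -6.00831904e-04],
       [ 6.79427825e-04,  2.67977556e-01, -9.63424916e-01,
        -1.30909264e-01],
       [ 0.00000000e+00,  0.00000000e+00,  0.00000000e+00,
         1.00000000e+00]])}
```

View pics/top0.png

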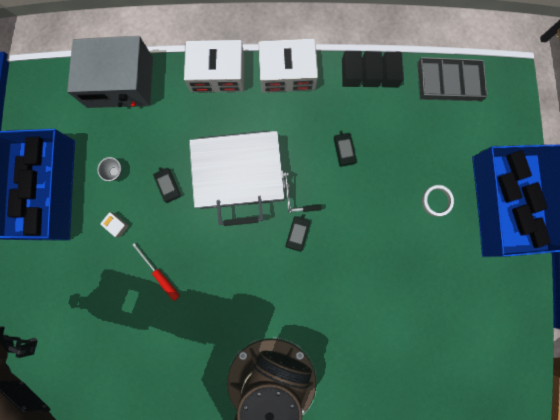

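View pics/scene0.png

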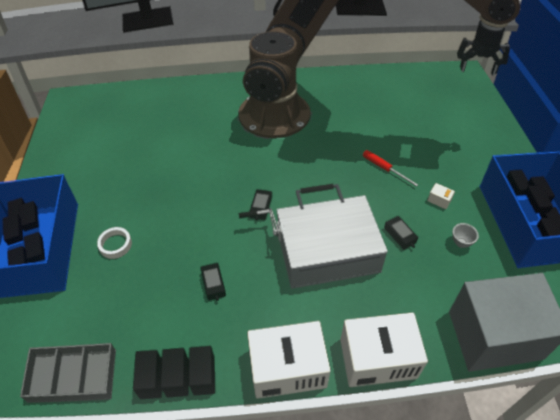

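Top view: box centre ≈(237,168), lid grip ≈(240,220), knee sleeve ≈(312,208) with adapter_c just in front of it at (298,233). The scene view agrees: box yaw is about 6°.

```bash
cat >> h.py <<'E'
def todo(p,yaw_deg=None):
    """print scaled tool-axes shift/turn to world point p (TCP), tool-y heading yaw_deg"""
    o=get_obs();r=R.from_quat(o["tool_rot"]).as_matrix()
    d=r.T@(np.array(p)-o["eef_pos"])
    a=np.degrees(np.arctan2(r[1,1],r[0,1]));t=None if yaw_deg is None else -((yaw_deg-a+180)%360-180)/180
    print("shift",np.round(d/0.6,4),"turn",t,"rows",np.linalg.norm(d)/.0417,"pos",np.round(o["eef_pos"],4),"F",np.round(o["ft_force"],2),"t",o["clock"],"w",o["grip_width"])
E
python3 -m crank '[1,-0.7,-0.6,0,0.38, 1,-0.7,-0.6,0,0.38, 1,-0.7,-0.6,0,0.38, 1,-0.7,-0.6,0,0.38, 1,-0.7,-0.6,0,0.38]' 20
python3 -c "
from h import *
todo([.447,.078,.24],6.3)"
```

```text
clock: 1.62
eef_pos: [0.277, 0.4321, 0.2424]
tool_rot: [0.428, 0.904, 0.0, 0.0]
ft_force: [1.7, 0.1, 0.3]
grip_width: 1.005
finger_force: 0.0
shift [-0.6363 -0.1542  0.0039] turn 0.1831725351804803 rows 9.420764488710553 pos [0.277  0.4321 0.2424] F [1.68 0.05 0.29] t 1.6167 w 1.0049954226334756
```

```bash
python3 -m crank '[1,-0.62,-0.15,0,0.183, 1,-0.62,-0.15,0,0.183, 1,-0.62,-0.15,0,0.183, 1,-0.62,-0.15,0,0.183, 1,-0.62,-0.15,0,0.183]'
python3 -c "
from h import *
todo([.447,.078,.24],6.3)"
```

```text
clock: 2.03
eef_pos: [0.3681, 0.2447, 0.2426]
tool_rot: [0.667, 0.745, 0.0, 0.0]
ft_force: [0.6, -0.0, -0.3]
grip_width: 0.999
finger_force: 0.0
shift [-0.2905  0.1003  0.0043] turn -0.00013741426572124737 rows 4.422274782114014 pos [0.3681 0.2447 0.2426] F [ 0.56 -0.05 -0.32] t 2.0333 w 0.9986752418846185
```

```bash
python3 -m crank '[1,-0.29,0.1,0,0, 1,-0.29,0.1,0,0, 1,-0.29,0.1,0,0, 1,-0.29,0.1,0,0, 1,-0.29,0.1,0,0]'
python3 - <<'E'
from h import *
for k,v in look("wrist",["test_box","lid_grip","lid_hinge","knee_grip","slot_mid","stay_lid_pin"],"w1.png").items(): print(k,v)
im=cv2.imread("pics/w1.png"); s=snapshot("scene")[:,:,::-1]; cv2.imwrite("pics/s1.png",cv2.resize(s[60:300,180:460],None,fx=2.5,fy=2.5,interpolation=cv2.INTER_CUBIC))
todo([.447,.078,.24],6.3)
E
```

```text
clock: 2.45
eef_pos: [0.4491, 0.077, 0.2425]
tool_rot: [0.666, 0.746, 0.0, 0.001]
ft_force: [-0.3, 0.8, 0.5]
grip_width: 1.002
finger_force: 0.0
test_box [([0.5888, 0.0904, -0.0015], 0.88), ([0.5464, -0.0469, 0.0532], 0.25)]
lid_grip [([0.4452, 0.0756, 0.098], 0.65)]
lid_hinge [([0.6762, 0.0965, 0.084], 0.66)]
knee_grip [([0.4884, -0.1119, 0.0532], 0.8)]
slot_mid [([0.545, -0.048, 0.0539], 0.66)]
stay_lid_pin [([0.5728, -0.0431, 0.0902], 0.94)]
shift [-0.0059 -0.0008  0.0039] turn 0.002451273894619198 rows 0.10225581261629614 pos [0.4471 0.0815 0.2424] F [0.31 0.05 0.07] t 2.85 w 1.0027371496750141
```

View pics/w1.png

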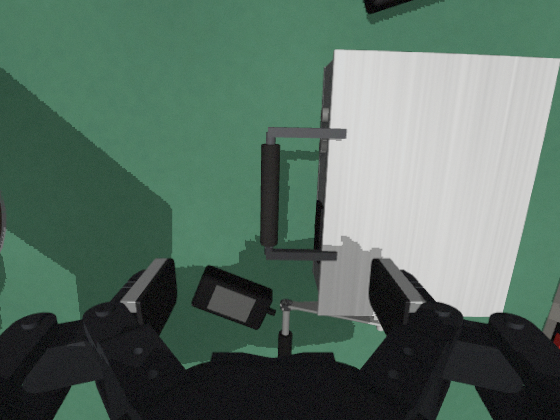

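View pics/s1.png

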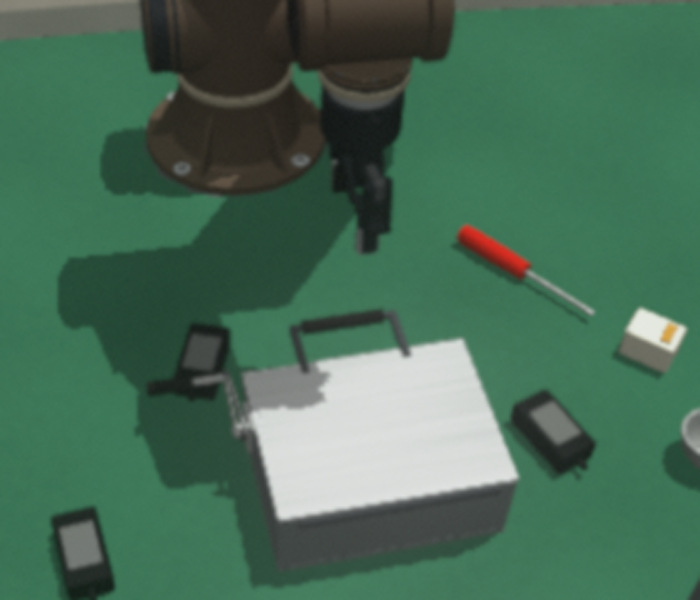

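Wrist view: sleeve column ≈270, rows 145–245, parallel to the tool's x. The path down is clear. The gripper has no visible camera body.

```bash
python3 -m crank '[1,-0.005,-0.003,0.255,0, 1,-0.005,-0.003,0.255,0, 1,-0.005,-0.003,0.255,0, 1,-0.005,-0.003,0.255,0, 1,-0.005,-0.003,0.255,0]'
python3 -m crank '[-1,0,0,0,0, -1,0,0,0,0, -1,0,0,0,0, -1,0,0,0,0, -1,0,0,0,0]' 20
python3 -c "
from h import *
todo([.444,.0766,.087],6.3);print(look('wrist',['lid_grip','test_box'],'w2.png'))"
```

```text
clock: 3.27
eef_pos: [0.4449, 0.0782, 0.0874]
tool_rot: [0.664, 0.747, -0.001, -0.001]
ft_force: [-2.9, -0.1, 5.2]
grip_width: 0.998
finger_force: 1.6
clock: 3.68
eef_pos: [0.4475, 0.0784, 0.0906]
tool_rot: [0.664, 0.747, 0.002, 0.002]
ft_force: [-1.4, -0.0, 0.3]
grip_width: 0.414
finger_force: 0.0
shift [-0.0022 -0.0062  0.006 ] turn 0.0024679588917662287 rows 0.1275095312509323 pos [0.4475 0.0784 0.0906] F [-1.44 -0.02  0.32] t 3.6833 w 0.4135249156984613
{'lid_grip': [([0.4462, 0.0772, 0.0997], 0.68)], 'test_box': [([0.5878, 0.0903, -0.0017], 0.79)]}
```

```bash
python3 -m crank '[-1,0,0,0,0, -1,0,0,0,0, -1,0,0,0,0, -1,0,0,0,0]' 20
python3 -c "
from h import *
todo([.444,.0766,.087],6.3)"
```

```text
clock: 4.17
eef_pos: [0.4464, 0.0781, 0.0894]
tool_rot: [0.665, 0.747, 0.001, 0.0]
ft_force: [2.6, 6.0, 4.4]
grip_width: 0.18
finger_force: 21.7
shift [-0.002  -0.0042  0.004 ] turn 0.001970910751135572 rows 0.0881598672123906 pos [0.4464 0.0781 0.0894] F [2.62 5.98 4.43] t 4.1667 w 0.17975617239740652
```

```bash
python3 -m crank '[-1,0,0.001,-0.031,0, -1,0,0.005,-0.062,0, -1,0,0.011,-0.093,0, -1,0,0.02,-0.123,0, -1,0,0.031,-0.1525,0]' 20
python3 -c "
from h import *
todo([.444,.0766,.087],6.3)"
```

```text
clock: 4.58
eef_pos: [0.4674, 0.0801, 0.182]
tool_rot: [0.665, 0.747, 0.003, 0.002]
ft_force: [24.2, 3.0, -13.9]
grip_width: 0.181
finger_force: 21.2
shift [-0.0013 -0.0405  0.158 ] turn 0.001916195668979823 rows 2.3476867639863497 pos [0.4674 0.0801 0.182 ] F [ 24.16   2.99 -13.89] t 4.5833 w 0.1811387647232134
```

```bash
python3 -m crank '[-1,0,0.004,0,0, -1,0,0.004,0,0]' 20
python3 -c "
from h import *
todo([.444,.0766,.087],6.3)"
```

```text
clock: 4.75
eef_pos: [0.4671, 0.0801, 0.1808]
tool_rot: [0.665, 0.747, 0.0, 0.0]
ft_force: [4.7, 0.9, -4.6]
grip_width: 0.177
finger_force: 21.1
shift [-0.0014 -0.0391  0.1563] turn 0.002016870271953211 rows 2.318295154775514 pos [0.4671 0.0801 0.1808] F [ 4.69  0.91 -4.6 ] t 4.75 w 0.17709940057041
```

```bash
python3 -m crank '[-1,0,0.017,-0.0313,0, -1,0,0.036,-0.061,0, -1,0,0.0575,-0.089,0, -1,0,0.0815,-0.115,0, -1,0,0.1077,-0.1384,0]' 20
python3 -m crank '[-1,0,0,0,0]'
python3 -c "
from h import *
todo([.444,.0766,.087],6.3)"
```

```text
clock: 5.17
eef_pos: [0.5297, 0.0863, 0.2635]
tool_rot: [0.665, 0.747, -0.003, -0.001]
ft_force: [-4.1, -11.7, 4.2]
grip_width: 0.178
finger_force: 21.9
clock: 5.25
eef_pos: [0.532, 0.0865, 0.2652]
tool_rot: [0.665, 0.747, -0.001, 0.001]
ft_force: [-10.6, -10.2, 12.5]
grip_width: 0.176
finger_force: 22.9
shift [ 0.0012 -0.1474  0.2971] turn 0.00200187993785003 rows 4.772069507409208 pos [0.532  0.0865 0.2652] F [-10.59 -10.19  12.53] t 5.25 w 0.17568412345897372
```

```bash
python3 -m crank '[-1,-0.0015,0.009,-0.010,0, -1,-0.0015,0.0204,-0.0182,0, -1,-0.0015,0.032,-0.026,0, -1,-0.0015,0.0433,-0.033,0, -1,-0.0015,0.0433,-0.033,0]' 20
python3 -c "
from h import *
todo([.444,.0766,.087],6.3)"
```

```text
clock: 5.67
eef_pos: [0.5576, 0.0888, 0.2837]
tool_rot: [0.665, 0.747, -0.001, 0.0]
ft_force: [-3.8, -7.5, 6.0]
grip_width: 0.182
finger_force: 22.2
shift [ 0.0021 -0.1902  0.328 ] turn 0.001928050293708673 rows 5.455727923372886 pos [0.5576 0.0888 0.2837] F [-3.85 -7.46  6.  ] t 5.6667 w 0.182062056406759
```

```bash
cat > chk.py <<'E'
from h import *
import sys
o=get_obs();p=o["eef_pos"];f=o["ft_force"]
u=np.array([np.cos(.11),np.sin(.11),0]);s=(p-np.array([.4464,.0781,.0894]))
ph=np.arctan2(s[2]+.0075,.2349-s@u)
fu=f@u;fz=f[2];T=fu*np.sin(ph)+fz*np.cos(ph);Rr=fu*np.cos(ph)-fz*np.sin(ph)
print("theta %.4f r %.4f T %.2f Rin %.2f lat %.2f"%(ph-.032,np.hypot(s[2]+.0075,.2349-s@u),T,Rr,f@[-u[1],u[0],0]))
sys.exit(T<float(sys.argv[1]))
E
python3 chk.py -3; python3 -m crank '[-1,-0.001,0.006,-0.0045,0, -1,-0.001,0.0117,-0.0081,0, -1,-0.001,0.0117,-0.0081,0]' >/dev/null; python3 chk.py -3 && python3 -m crank '[-1,0,0.002,-0.0012,0,-1,0,0.002,-0.0012,0]' >/dev/null; python3 chk.py -3 && python3 -m crank '[-1,0,0.002,-0.0012,0,-1,0,0.002,-0.0012,0]' >/dev/null; python3 chk.py -3
```

```text
theta 0.9908 r 0.2364 T -0.84 Rin -7.54 lat -6.99
theta 1.0255 r 0.2366 T -1.32 Rin 0.74 lat -3.95
theta 1.0255 r 0.2366 T -1.32 Rin 0.74 lat -3.95
theta 1.0255 r 0.2366 T -1.32 Rin 0.74 lat -3.95False
False
False
False
```

```bash
sed -i 's/sys.exit(T<float(sys.argv\[1\]))/sys.exit(int(T<float(sys.argv[1])))/' chk.py
python3 -m crank '[-1,0,0.002,-0.0012,0,-1,0,0.002,-0.0012,0]' >/dev/null; python3 chk.py -3 && python3 -m crank '[-1,0,0.002,-0.0012,0,-1,0,0.002,-0.0012,0]' >/dev/null && python3 chk.py -3 && python3 -m crank '[-1,0,0.002,-0.0012,0,-1,0,0.002,-0.0012,0]' >/dev/null && python3 chk.py -3 && python3 -m crank '[-1,0,0.002,-0.0012,0,-1,0,0.002,-0.0012,0]' >/dev/null && python3 chk.py -3 && python3 -m crank '[-1,0,0.002,-0.0011,0,-1,0,0.002,-0.0011,0]' >/dev/null && python3 chk.py -3 && python3 -m crank '[-1,0,0.0021,-0.0011,0,-1,0,0.0021,-0.0011,0]' >/dev/null && python3 chk.py -3
```

```text
theta 1.0294 r 0.2366 T 0.19 Rin 3.58 lat -5.35
theta 1.0351 r 0.2367 T 0.04 Rin 4.47 lat -4.58
theta 1.0410 r 0.2367 T -0.78 Rin 4.42 lat -5.58
theta 1.0468 r 0.2367 T -0.33 Rin 5.57 lat -6.70
theta 1.0527 r 0.2367 T -0.56 Rin 4.96 lat -5.03
theta 1.0590 r 0.2367 T -0.37 Rin 4.20 lat -5.21
```

```bash
python3 -m crank '[-1,-0.0005,0.0024,-0.0006,0,-1,-0.0005,0.0024,-0.0006,0]' >/dev/null; python3 chk.py -3 && python3 -m crank '[-1,0,0.0021,-0.0011,0,-1,0,0.0021,-0.0011,0]' >/dev/null && python3 chk.py -3 && python3 -m crank '[-1,0,0.0021,-0.001,0,-1,0,0.0021,-0.001,0]' >/dev/null && python3 chk.py -3 && python3 -m crank '[-1,0,0.0021,-0.001,0,-1,0,0.0021,-0.001,0]' >/dev/null && python3 chk.py -3 && python3 -m crank '[-1,0,0.0021,-0.001,0,-1,0,0.0021,-0.001,0]' >/dev/null && python3 chk.py -3 && python3 -m crank '[-1,0,0.0021,-0.001,0,-1,0,0.0021,-0.001,0]' >/dev/null && python3 chk.py -3 && python3 -m crank '[-1,0,0.0021,-0.001,0,-1,0,0.0021,-0.001,0]' >/dev/null && python3 chk.py -3 && python3 -m crank '[-1,0,0.0022,-0.0009,0,-1,0,0.0022,-0.0009,0]' >/dev/null && python3 chk.py -3
```

```text
theta 1.0658 r 0.2367 T -0.01 Rin 4.72 lat -5.30
theta 1.0714 r 0.2367 T -3.37 Rin 4.64 lat -6.06
```

```bash
python3 -m crank '[-1,0,0,0,0,-1,0,0,0,0]' >/dev/null; python3 chk.py -3;python3 -m crank '[-1,0,0.0007,-0.0004,0,-1,0,0.0007,-0.0004,0]' >/dev/null; python3 chk.py -3
python3 - <<'E'
from h import *
for n in ["top","scene","wrist"]: print(n,look(n,["knee_grip","lid_grip","stay_lid_pin"],n+"_up.png"))
E
python3 chk.py -3
```

```text
theta 1.0690 r 0.2367 T -3.23 Rin 4.34 lat -4.81
theta 1.0709 r 0.2367 T -2.15 Rin 3.88 lat -6.04
top {'knee_grip': [([0.599, -0.1036, 0.1036], 0.62)], 'lid_grip': [([0.5481, -0.0433, 0.0556], 0.58)], 'stay_lid_pin': [([0.6358, -0.0377, 0.1962], 0.76)]}
scene {'knee_grip': [([0.5928, -0.1018, 0.1025], 0.51), ([0.5903, 0.0932, 0.0003], 0.49)], 'lid_grip': [([0.5749, 0.095, 0.2953], 0.6)], 'stay_lid_pin': [([0.6352, -0.0342, 0.1938], 0.57)]}
wrist {'knee_grip': [], 'lid_grip': [([0.5741, 0.0886, 0.2986], 0.8)], 'stay_lid_pin': []}
theta 1.0708 r 0.2367 T -2.51 Rin 5.40 lat -5.36
```

```bash
python3 -m crank '[-1,0,0.001,-0.0005,0,-1,0,0.001,-0.0005,0,-1,0,0.001,-0.0005,0]' >/dev/null; python3 chk.py -4
```

```text
theta 1.0735 r 0.2367 T -3.21 Rin 3.77 lat -6.39
```

```bash
python3 -m crank '[-1,0,0.001,-0.0005,0,-1,0,0.001,-0.0005,0,-1,0,0.001,-0.0005,0]' >/dev/null; python3 chk.py -4.5 && python3 -m crank '[-1,0,0.001,-0.0005,0,-1,0,0.001,-0.0005,0,-1,0,0.001,-0.0005,0]' >/dev/null; python3 chk.py -4.5;python3 -m crank '[-1,0,0,0,0]'>/dev/null;  python3 chk.py -4.5
```

```text
theta 1.0760 r 0.2367 T -2.89 Rin 3.87 lat -5.95
theta 1.0786 r 0.2367 T -3.45 Rin 4.61 lat -5.88
theta 1.0786 r 0.2367 T -3.12 Rin 3.24 lat -7.14
```

```bash
S='-6'; python3 -m crank '[-1,0,0.0014,-0.0007,0,-1,0,0.0014,-0.0007,0]' >/dev/null; python3 chk.py $S && python3 -m crank '[-1,0,0.0014,-0.0007,0,-1,0,0.0014,-0.0007,0]' >/dev/null && python3 chk.py $S && python3 -m crank '[-1,0,0.0014,-0.0006,0,-1,0,0.0014,-0.0006,0]' >/dev/null && python3 chk.py $S && python3 -m crank '[-1,0,0.0014,-0.0006,0,-1,0,0.0014,-0.0006,0]' >/dev/null && python3 chk.py $S && python3 -m crank '[-1,0,0.0014,-0.0006,0,-1,0,0.0014,-0.0006,0]' >/dev/null && python3 chk.py $S && python3 -m crank '[-1,0,0.0014,-0.0006,0,-1,0,0.0014,-0.0006,0]' >/dev/null && python3 chk.py $S
```

```text
theta 1.0823 r 0.2367 T -3.55 Rin 4.20 lat -5.61
theta 1.0853 r 0.2367 T -5.39 Rin 3.17 lat -5.99
theta 1.0882 r 0.2367 T -6.50 Rin 2.47 lat -6.29
```

```bash
python3 -m crank '[-1,0,0,0,0]'>/dev/null
python3 - <<'E'
from h import *
for n in ["top","scene"]: print(n,look(n,["knee_grip","stay_lid_pin"],n+"_up2.png"))
E
python3 chk.py -4
```

```text
top {'knee_grip': [([0.59, -0.1022, 0.1106], 0.52)], 'stay_lid_pin': [([0.6365, -0.0405, 0.1987], 0.78), ([0.6595, -0.2105, 0.0021], 0.72), ([0.3137, 0.326, 0.0037], 0.44)]}
scene {'knee_grip': [([0.6351, -0.0347, 0.196], 0.52), ([0.5898, -0.0996, 0.1062], 0.4)], 'stay_lid_pin': [([0.6339, -0.0362, 0.1944], 0.59)]}
theta 1.0878 r 0.2367 T -5.81 Rin 2.58 lat -6.15
```

```bash
python3 -m crank '[-1,0,-0.0035,0.0018,0,-1,0,-0.007,0.0036,0,-1,0,-0.0105,0.0053,0,-1,0,-0.0105,0.0053,0]' >/dev/null; python3 chk.py -4
python3 - <<'E'
from h import *
for n in ["top","scene"]: print(n,look(n,["knee_grip","stay_lid_pin"]))
E
python3 chk.py -4
```

```text
theta 1.0600 r 0.2367 T -2.20 Rin 4.37 lat -5.99
top {'knee_grip': [([0.5988, -0.1032, 0.1048], 0.66)], 'stay_lid_pin': [([0.6312, -0.0368, 0.1973], 0.71)]}
scene {'knee_grip': [([0.5709, 0.0954, 0.2983], 0.59), ([0.5942, -0.0994, 0.1001], 0.53)], 'stay_lid_pin': [([0.633, -0.0335, 0.1932], 0.91)]}
theta 1.0615 r 0.2367 T -1.03 Rin 3.28 lat -5.39
```

```bash
cat > chd.py <<'E'
import subprocess,sys,re
s=subprocess.run(["python3","chk.py","-99"],capture_output=True,text=True).stdout;print(s.strip())
sys.exit(int(float(re.search(r"T (\S+)",s)[1])>float(sys.argv[1])))
E
python3 -m crank '[-1,0,-0.002,0.001,0,-1,0,-0.002,0.001,0]' >/dev/null; python3 chd.py 1.2 && python3 -m crank '[-1,0,-0.002,0.001,0,-1,0,-0.002,0.001,0]' >/dev/null && python3 chd.py 1.2 && python3 -m crank '[-1,0,-0.002,0.001,0,-1,0,-0.002,0.001,0]' >/dev/null && python3 chd.py 1.2 &&  python3 -m crank '[-1,0,-0.002,0.001,0,-1,0,-0.002,0.001,0]' >/dev/null && python3 chd.py 1.2 &&  python3 -m crank '[-1,0,-0.002,0.001,0,-1,0,-0.002,0.001,0]' >/dev/null && python3 chd.py 1.2
python3 - <<'E'
from h import *
for n in ["top","scene"]: print(n,look(n,["knee_grip","stay_lid_pin"]))
E
```

```text
theta 1.0554 r 0.2367 T -1.31 Rin 4.75 lat -4.73
theta 1.0500 r 0.2367 T -1.61 Rin 6.33 lat -5.38
theta 1.0446 r 0.2367 T -1.15 Rin 5.60 lat -4.32
theta 1.0405 r 0.2367 T 0.15 Rin 7.05 lat -4.64
theta 1.0363 r 0.2367 T 1.20 Rin 7.94 lat -3.81
top {'knee_grip': [([0.6581, -0.2134, -0.001], 0.69), ([0.6032, -0.1043, 0.1015], 0.4)], 'stay_lid_pin': [([0.6347, -0.0368, 0.1948], 0.87)]}
scene {'knee_grip': [([0.6016, -0.0974, 0.0984], 0.53), ([0.6592, -0.2124, 0.0006], 0.4)], 'stay_lid_pin': [([0.6285, -0.0363, 0.1937], 0.74)]}
```

```bash
python3 -m crank '[-0.5,0,0.0006,0.0006,0,0,0,0.0006,0.0006,0,0.2,0,0.0006,0.0006,0,0.3,0,0.0006,0.0006,0,0.3,0,0.0006,0.0006,0]' ; python3 -m crank '[0.3,0,0,0,0,0.3,0,0,-0.06,0,0.3,0,0,-0.12,0,0.3,0,0,-0.2,0,0.3,0,0,-0.2,0]'
python3 - <<'E'
from h import *
for n in ["top","scene","wrist"]: print(n,look(n,["knee_grip","stay_lid_pin","lid_grip","slot_mid"],n+"_op.png"))
E
```

```text
clock: 12.08
eef_pos: [0.5667, 0.0899, 0.2896]
tool_rot: [0.665, 0.747, 0.0, -0.0]
ft_force: [-0.0, 0.6, 0.7]
grip_width: 0.648
finger_force: 0.0
clock: 12.5
eef_pos: [0.5676, 0.0898, 0.4165]
tool_rot: [0.665, 0.747, 0.003, 0.003]
ft_force: [1.4, 0.3, 1.5]
grip_width: 0.646
finger_force: 0.0
top {'knee_grip': [([0.6023, -0.1026, 0.0995], 0.42)], 'stay_lid_pin': [([0.6305, -0.0365, 0.1964], 0.6)], 'lid_grip': [], 'slot_mid': [([0.55, -0.0428, 0.0565], 0.82), ([0.6025, -0.1019, 0.1032], 0.7)]}
scene {'knee_grip': [([0.6004, -0.1019, 0.0975], 0.59)], 'stay_lid_pin': [([0.6312, -0.032, 0.1901], 0.85)], 'lid_grip': [([0.5682, 0.0951, 0.2953], 0.7)], 'slot_mid': [([0.5491, -0.0463, 0.0491], 0.68)]}
wrist {'knee_grip': [([0.606, -0.098, 0.0974], 0.86)], 'stay_lid_pin': [([0.6342, -0.0356, 0.1955], 0.86), ([0.4159, -0.0761, -0.0017], 0.17)], 'lid_grip': [([0.5678, 0.088, 0.3005], 0.85)], 'slot_mid': [([0.5459, -0.0485, 0.0552], 0.93), ([0.6033, -0.102, 0.0977], 0.42)]}
```

```bash
python3 -m crank '[0.3,-0.333,0.025,0,0,0.3,-0.333,0.025,0,0,0.3,-0.333,0.025,0,0,0.3,-0.333,0.025,0,0,0.3,-0.333,0.025,0,0]' >/dev/null; python3 -m crank '[0.3,0,0,0,0,0.3,0,0,0.07,0,0.3,0,0,0.14,0,0.3,0,0,0.2,0,0.3,0,0,0.2,0]'
python3 - <<'E'
from h import *
print(look("wrist",["knee_grip","stay_lid_pin","lid_grip","slot_mid"],"w_k.png"))
todo([.6042,-.107,.2],6.3)
E
```

```text
clock: 14.08
eef_pos: [0.6025, -0.1063, 0.2829]
tool_rot: [0.665, 0.747, -0.002, -0.005]
ft_force: [-0.1, -0.5, -1.1]
grip_width: 0.65
finger_force: 0.0
{'knee_grip': [([0.6044, -0.0986, 0.0968], 0.8)], 'stay_lid_pin': [([0.6344, -0.0383, 0.1951], 0.62)], 'lid_grip': [], 'slot_mid': [([0.5447, -0.0458, 0.0505], 0.95)]}
shift [ 0.0007 -0.0031  0.1538] turn 0.002034178889121247 rows 2.2131775801855755 pos [ 0.6057 -0.1071  0.2923] F [ 0.47 -0.02  0.62] t 14.3333 w 0.6491029196267083
```

View pics/w_k.png

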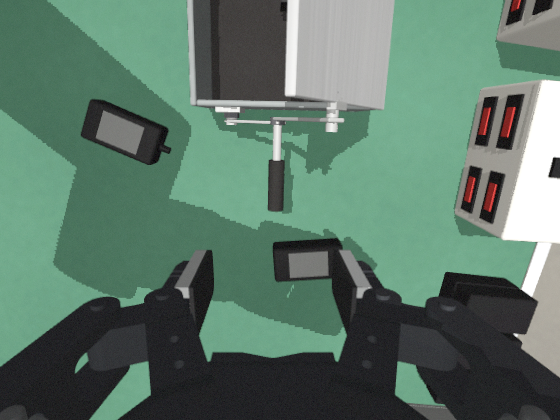

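Wrist view: the knee sleeve is at column ≈276, rows 160–210, centred between the fingers. Adapter_a (308,260) is well clear. Descending.

```bash
python3 -m crank '[0.3,0,0,0.07,0,0.3,0,0,0.14,0,0.3,0,0,0.21,0,0.3,0,0,0.27,0,0.3,0,0,0.3255,0]' >/dev/null; python3 -m crank '[0,0,0,0,0,-0.4,0,0,0,0,-0.5,0,0,0,0,-0.5,0,0,0,0]' 20
python3 - <<'E'
from h import *
print(look("wrist",["knee_grip","stay_lid_pin","slot_mid"],"w_k2.png"))
todo([.6053,-.107,.097],6.3)
E
```

```text
clock: 15.08
eef_pos: [0.6063, -0.1073, 0.0973]
tool_rot: [0.665, 0.747, 0.001, 0.002]
ft_force: [-0.0, 0.4, 0.2]
grip_width: 0.251
finger_force: 0.0
{'knee_grip': [([0.6056, -0.102, 0.0967], 0.87)], 'stay_lid_pin': [], 'slot_mid': [([0.5472, -0.0503, 0.0535], 0.96)]}
shift [ 0.0002  0.     -0.0022] turn 0.0019755407255525863 rows 0.031712980640548505 pos [ 0.6053 -0.1071  0.0957] F [-0.86 -0.12 -0.56] t 15.2833 w 0.2517822467556246
```

```bash
python3 -m crank '[-1,0,0,0,0,-1,0,0,0,0,-1,0,0,0,0,-1,0,0,0,0]' 20
python3 - <<'E'
from h import *
todo([.6053,-.107,.097],6.3)
E
```

```text
clock: 15.62
eef_pos: [0.605, -0.107, 0.0946]
tool_rot: [0.665, 0.747, 0.0, 0.0]
ft_force: [-1.0, 0.4, 5.1]
grip_width: 0.176
finger_force: 21.2
shift [ 0.      0.0006 -0.004 ] turn 0.0019264877823590926 rows 0.05785029630522291 pos [ 0.605  -0.107   0.0946] F [-1.02  0.4   5.12] t 15.6167 w 0.17586624804910786
```

```bash
cat > arc.py <<'E'
import numpy as np
from scipy.optimize import brentq
F=np.array([-55,50.5]);P=lambda t:np.array([90-120*np.cos(t),90+120*np.sin(t)])
def lid(a):
    K=F+70*np.array([np.cos(a),np.sin(a)])
    g=lambda t:np.linalg.norm(P(t)-K)-100
    ts=np.linspace(-.3,1.4,400);v=[g(t) for t in ts]
    return [round(brentq(g,ts[i],ts[i+1]),3) for i in range(399) if v[i]*v[i+1]<0]
a0=np.radians(45.3)
for d in list(range(45,100,3))+list(range(100,181,5)):
    a=np.radians(d);print(d,lid(a),"y %.4f z %.4f"%(.07*(np.cos(a)-np.cos(a0))/.6,-.07*(np.sin(a)-np.sin(a0))/.6))
E
python3 arc.py
```

```text
45 [1.043] y 0.0004 z 0.0004
48 [1.057] y -0.0040 z -0.0038
51 [1.068] y -0.0086 z -0.0077
54 [1.075] y -0.0135 z -0.0115
57 [1.078] y -0.0185 z -0.0149
60 [1.078] y -0.0237 z -0.0181
63 [1.076] y -0.0291 z -0.0210
66 [1.07] y -0.0346 z -0.0237
69 [1.062] y -0.0403 z -0.0260
72 [1.051] y -0.0460 z -0.0280
75 [1.038] y -0.0519 z -0.0298
78 [1.022] y -0.0578 z -0.0312
81 [1.005] y -0.0638 z -0.0323
84 [0.986] y -0.0699 z -0.0331
87 [0.966] y -0.0760 z -0.0336
90 [0.943] y -0.0821 z -0.0337
93 [0.92] y -0.0882 z -0.0336
96 [0.895] y -0.0943 z -0.0331
99 [0.869] y -0.1003 z -0.0323
100 [0.86] y -0.1023 z -0.0320
105 [0.813] y -0.1123 z -0.0298
110 [0.764] y -0.1220 z -0.0267
115 [0.713] y -0.1314 z -0.0228
120 [0.66] y -0.1404 z -0.0181
125 [0.604] y -0.1490 z -0.0126
130 [0.548] y -0.1571 z -0.0064
135 [0.489] y -0.1646 z 0.0004
140 [0.43] y -0.1714 z 0.0079
145 [0.369] y -0.1776 z 0.0160
150 [0.308] y -0.1831 z 0.0246
155 [0.246] y -0.1878 z 0.0336
160 [0.182] y -0.1917 z 0.0430
165 [0.119] y -0.1948 z 0.0527
170 [0.054] y -0.1970 z 0.0627
175 [-0.297, -0.012] y -0.1983 z 0.0728
180 [-0.285, -0.079] y -0.1987 z 0.0829
```

```bash
cat > kk.py <<'E'
from h import *
o=get_obs();u=np.array([np.cos(.11),np.sin(.11),0]);s=o["eef_pos"]-np.array([.605,-.107,.0946])
k=np.array([s@u+.07*np.cos(np.radians(45.3)),s[2]+.07*np.sin(np.radians(45.3))])
a=np.arctan2(k[1],k[0]);f=np.array([o["ft_force"]@u,o["ft_force"][2]])
e=np.array([np.cos(a),np.sin(a)]);n=np.array([-e[1],e[0]])
print("a %.1f r %.4f Fout %.2f Ffwd %.2f lat %.1f w %.3f t %.2f"%(np.degrees(a),np.hypot(*k),f@e,f@n,o["ft_force"]@[-u[1],u[0],0],o["grip_width"],o["clock"]))
E
python3 kk.py
python3 -m crank '[-1,0,-0.002,-0.002,0,-1,0,-0.004,-0.0038,0,-1,0,-0.004,-0.0038,0]' >/dev/null; python3 kk.py
python3 -m crank '[-1,0,-0.0023,-0.002,0,-1,0,-0.0046,-0.0039,0,-1,0,-0.0046,-0.0039,0]' >/dev/null; python3 kk.py
```

```text
a 45.3 r 0.0700 Fout 2.96 Ffwd 4.29 lat 0.5 w 0.176 t 15.62
a 47.8 r 0.0700 Fout 1.91 Ffwd -1.87 lat -0.7 w 0.178 t 15.87
a 51.0 r 0.0699 Fout 2.77 Ffwd -1.94 lat -1.0 w 0.176 t 16.12
```

```bash
python3 -m crank '[-1,0,-0.0024,-0.0019,0,-1,0,-0.0049,-0.0038,0]' >/dev/null; python3 kk.py
python3 -m crank '[-1,0,-0.0025,-0.0017,0,-1,0,-0.005,-0.0034,0]' >/dev/null; python3 kk.py
python3 -m crank '[-1,0,0,0,0]' >/dev/null; python3 kk.py
```

```text
a 53.9 r 0.0699 Fout 4.67 Ffwd -0.66 lat -0.4 w 0.179 t 16.28
a 57.1 r 0.0699 Fout 5.22 Ffwd -1.05 lat 0.3 w 0.181 t 16.45
a 57.2 r 0.0699 Fout 5.52 Ffwd -1.36 lat -0.4 w 0.179 t 16.53
```

```bash
python3 -m crank '[-1,0,-0.0025,-0.0018,0,-1,0,-0.005,-0.0036,0]' >/dev/null; python3 kk.py
python3 -m crank '[-1,0,-0.0027,-0.0015,0,-1,0,-0.0053,-0.0031,0]' >/dev/null; python3 kk.py
python3 -m crank '[-1,0,-0.0027,-0.0013,0,-1,0,-0.0054,-0.0027,0]' >/dev/null; python3 kk.py
```

```text
a 60.0 r 0.0699 Fout 6.50 Ffwd -2.01 lat -0.2 w 0.181 t 16.70
a 63.2 r 0.0700 Fout 5.96 Ffwd -1.28 lat -0.4 w 0.178 t 16.87
a 66.2 r 0.0700 Fout 5.93 Ffwd -0.99 lat 1.1 w 0.175 t 17.03
```

```bash
python3 -m crank '[-1,0,-0.0057,-0.0023,0,-1,0,-0.0114,-0.0043,0]' >/dev/null; python3 kk.py
python3 -m crank '[-1,0,-0.0059,-0.0018,0,-1,0,-0.0118,-0.0032,0,-1,0,-0.0178,-0.0043,0]' >/dev/null; python3 kk.py
python3 -m crank '[-1,0,-0.0061,-0.0008,0,-1,0,-0.0122,-0.0013,0,-1,0,-0.0183,-0.0014,0]' >/dev/null; python3 kk.py
```

```text
a 72.2 r 0.0701 Fout 8.18 Ffwd 0.18 lat 0.3 w 0.174 t 17.20
a 81.4 r 0.0701 Fout 8.25 Ffwd 0.18 lat 0.1 w 0.175 t 17.45
a 90.7 r 0.0702 Fout 9.72 Ffwd 0.30 lat 0.3 w 0.184 t 17.70
```

```bash
python3 -m crank '[-1,0,-0.0102,-0.0006,0,-1,0,-0.0202,0.0007,0,-1,0,-0.0302,0.0029,0]' >/dev/null; python3 kk.py
python3 -m crank '[-1,0,-0.0097,0.0031,0,-1,0,-0.0191,0.007,0,-1,0,-0.0281,0.0117,0]' >/dev/null; python3 kk.py
python3 - <<'E'
from h import *
print(look("top",["knee_grip","stay_lid_pin","lid_grip"]));print(look("scene",["knee_grip","stay_lid_pin","lid_grip"]))
E
```

```text
a 106.2 r 0.0707 Fout 5.31 Ffwd 1.40 lat -0.0 w 0.177 t 17.95
a 121.0 r 0.0707 Fout 4.47 Ffwd 2.91 lat 1.7 w 0.177 t 18.20
{'knee_grip': [], 'stay_lid_pin': [([0.5954, -0.0382, 0.1657], 0.69), ([0.4951, 0.0837, 0.2435], 0.36)], 'lid_grip': [([0.4974, 0.0858, 0.2391], 0.8)]}
{'knee_grip': [([0.5138, -0.11, 0.1078], 0.57)], 'stay_lid_pin': [([0.5929, -0.0378, 0.1603], 0.56)], 'lid_grip': [([0.4449, 0.447, -0.0029], 0.74), ([0.4985, 0.0874, 0.2333], 0.65)]}
```

```bash
python3 -m crank '[-1,0,-0.0086,0.0055,0,-1,0,-0.0167,0.0117,0,-1,0,-0.0242,0.0185,0]' >/dev/null; python3 kk.py
python3 -m crank '[-1,0,-0.0068,0.0075,0,-1,0,-0.013,0.0156,0,-1,0,-0.0185,0.0242,0]' >/dev/null; python3 kk.py
python3 -m crank '[-1,0,-0.0047,0.009,0,-1,0,-0.0086,0.0184,0]' >/dev/null; python3 kk.py
python3 -m crank '[-1,0,0,0,0]' >/dev/null; python3 kk.py
```

```text
a 136.0 r 0.0708 Fout 2.11 Ffwd 3.25 lat 3.0 w 0.175 t 18.85
a 150.8 r 0.0707 Fout 0.89 Ffwd 5.00 lat 5.6 w 0.179 t 19.10
a 160.6 r 0.0706 Fout -0.84 Ffwd 5.00 lat 6.0 w 0.175 t 19.27
a 161.3 r 0.0708 Fout -0.32 Ffwd 5.93 lat 6.0 w 0.176 t 19.35
```

```bash
python3 -m crank '[-1,0,-0.0016,0.0048,0,-1,0,-0.0031,0.0097,0,-1,0,-0.0031,0.0097,0]' >/dev/null; python3 kk.py
python3 -m crank '[-1,0,-0.001,0.005,0,-1,0,-0.001,0.005,0]' >/dev/null; python3 kk.py
python3 -m crank '[-1,0,-0.0008,0.004,0,-1,0,-0.0008,0.004,0]' >/dev/null; python3 kk.py
python3 - <<'E'
from h import *
print(look("top",["knee_grip","stay_lid_pin","lid_grip"]));print(look("scene",["knee_grip","stay_lid_pin","lid_grip"]))
E
```

```text
a 165.8 r 0.0707 Fout -0.69 Ffwd 5.19 lat 6.7 w 0.182 t 19.60
a 168.3 r 0.0706 Fout -0.46 Ffwd 4.83 lat 5.2 w 0.175 t 19.77
a 170.2 r 0.0707 Fout -0.60 Ffwd 4.94 lat 5.4 w 0.178 t 19.93
{'knee_grip': [([0.6776, 0.1047, 0.0917], 0.21)], 'stay_lid_pin': [([0.5729, -0.042, 0.0945], 0.73)], 'lid_grip': []}
{'knee_grip': [([0.5061, -0.4817, 0.0003], 0.68), ([0.4853, -0.1087, 0.0563], 0.56)], 'stay_lid_pin': [([0.5732, -0.041, 0.0893], 0.81)], 'lid_grip': [([0.4502, 0.0848, 0.1005], 0.76)]}
```

```bash
cat > kc.py <<'E'
import subprocess,sys,re
s=subprocess.run(["python3","kk.py"],capture_output=True,text=True).stdout;print(s.strip())
sys.exit(int(float(re.search(r"Ffwd (\S+)",s)[1])<0))
E
python3 -m crank '[-1,0,-0.0003,0.002,0,-1,0,-0.0003,0.002,0]' >/dev/null; python3 kc.py && python3 -m crank '[-1,0,-0.0002,0.002,0,-1,0,-0.0002,0.002,0]' >/dev/null && python3 kc.py && python3 -m crank '[-1,0,-0.0002,0.002,0,-1,0,-0.0002,0.002,0]' >/dev/null && python3 kc.py && python3 -m crank '[-1,0,-0.0002,0.002,0,-1,0,-0.0002,0.002,0]' >/dev/null && python3 kc.py && python3 -m crank '[-1,0,-0.0001,0.002,0,-1,0,-0.0001,0.002,0]' >/dev/null && python3 kc.py && python3 -m crank '[-1,0,0,0.002,0,-1,0,0,0.002,0]' >/dev/null && python3 kc.py
```

```text
a 171.1 r 0.0706 Fout 0.86 Ffwd 5.55 lat 4.8 w 0.177 t 20.50
a 172.0 r 0.0706 Fout 0.66 Ffwd 5.63 lat 5.8 w 0.180 t 20.67
a 172.8 r 0.0702 Fout 1.65 Ffwd 2.26 lat 5.5 w 0.181 t 20.83
a 173.6 r 0.0699 Fout 1.03 Ffwd -1.15 lat 7.5 w 0.181 t 21.00
```

```bash
python3 -m crank '[-0.6,0,0,-0.0008,0,-0.4,0,0,-0.0008,0,-0.2,0,0,-0.0008,0,-0.2,0,0,-0.0008,0,-0.2,0,0,-0.0008,0]'; python3 -m crank '[-0.2,0,0,-0.04,0,-0.2,0,0,-0.1,0,-0.2,0,0,-0.16,0,-0.2,0,0,-0.22,0,-0.2,0,0,-0.28,0]'
python3 - <<'E'
from h import *
T=["knee_grip","stay_lid_pin","lid_grip","adapter_a"]
print(look("top",T,"top_end.png"));print(look("scene",T,"sc_end.png"));print(look("wrist",T,"w_end.png"))
E
```

```text
clock: 21.42
eef_pos: [0.4876, -0.1209, 0.0538]
tool_rot: [0.665, 0.747, 0.0, 0.0]
ft_force: [0.3, -0.5, -0.6]
grip_width: 0.4
finger_force: 0.0
clock: 21.83
eef_pos: [0.4871, -0.1207, 0.2237]
tool_rot: [0.665, 0.747, 0.0, 0.0]
ft_force: [1.4, -1.0, 0.4]
grip_width: 0.399
finger_force: 0.0
{'knee_grip': [([0.5883, 0.0933, 0.0006], 0.7)], 'stay_lid_pin': [([0.5703, -0.0404, 0.0905], 0.74)], 'lid_grip': [([0.4457, 0.0777, 0.1018], 0.76)], 'adapter_a': [([0.5602, 0.2968, 0.0016], 0.82), ([0.6561, -0.2117, 0.0053], 0.65)]}
{'knee_grip': [([0.4842, -0.112, 0.0567], 0.4)], 'stay_lid_pin': [([0.5711, -0.0372, 0.086], 0.67)], 'lid_grip': [([0.4471, 0.0824, 0.0953], 0.68), ([0.5508, -0.0497, 0.0504], 0.32)], 'adapter_a': [([0.4169, -0.0742, -0.0014], 0.74), ([0.5564, 0.296, -0.0042], 0.68)]}
{'knee_grip': [([0.4871, -0.1118, 0.0553], 0.97)], 'stay_lid_pin': [([0.573, -0.0428, 0.0871], 0.83)], 'lid_grip': [], 'adapter_a': [([0.6541, -0.2119, -0.0045], 0.83), ([0.416, -0.0745, -0.0032], 0.68), ([0.5446, -0.0452, 0.0529], 0.39)]}
```

View pics/w_end.png

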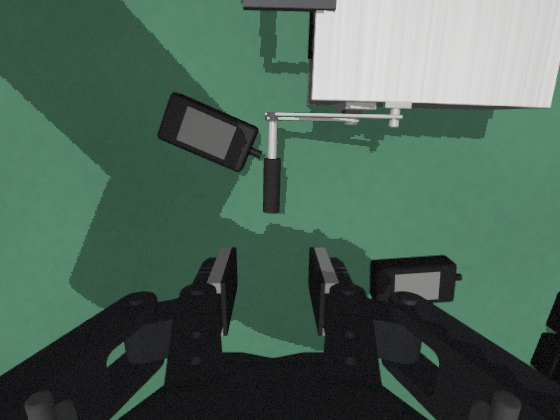

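The lid is shut: the knee sleeve at (272,185) and the stay are back where they started, the adapters haven't moved, and nothing is touching the box.

```bash
python3 -c "
from bench import *
print(sign_off())"
```

```text
the job is handed in; nothing more can be done
None
```

The lid was raised until the stay locked and stood open by itself. I then released the stay and let the lid down fully shut under control, with no sign that anything else on the bench moved. I handed the job in at about 22 s on the robot's clock, but the verdict was not shown.

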